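# Shift the gear unit into third

### The arm

A 7-joint arm with a two-finger parallel gripper is mounted at the origin on a cart in front of the work surface, level with it; the furniture and walls round the work are solid. World frame = base frame: x ahead of the robot, y to its left, z up, the work surface at z = 0. Lengths are in m, angles in rad, forces in N, time in s.
With the tool pointing down it reaches from about 0.4 to 0.85 m from the base axis. Payload 10.4 kg.
Tool frame: the origin (TCP) lies at the very end of the fingers, on their centre line; the grasp point (between the pads) lies 19 mm behind it; z points along the fingers, y is the line along which they close (so a half turn about z gives the same grasp; the last joint's range is limited). The gripper opens to 87 mm and grips with 3 to 60 N. Pads are 19 mm wide; open, the fingers measure 117 mm over their backs; the gripper's body (75 mm by 190 mm) begins 51 mm behind the grasp point.
Start: joints at [1.196, 0.332, -0.065, 1.46, 0.022, 1.35, -0.088], TCP at [0.215, -0.587, 0.223] pointing down, gripper open.
Joint ranges: [-2.6, 2.6], [-0.5, 2.12], [-1.47, 1.34], [0.16, 2.42], [-1.27, 4.41], [0.06, 2.06], [-2.6, 2.6]. Speed limits (rad/s): [2.22, 2.22, 2.79, 2.79, 3.14, 3.14, 3.14].

### API

Orientations are given as a unit quaternion [x, y, z, w].
In Python, from bench import * gives the robot as it stands.
- The arm moves only by the tool step_arm, never from a script. Its arguments are lists of equal length, an entry for each row: "delta_pos": the shift along the world's x, y, z in units of 25 mm (1.0 is 25 mm), a list of three; "turn": the turn about the world's z in units of 0.12 rad (1.0 is 0.12 rad). In form: {"delta_pos": [[tx, ty, tz], ...], "turn": [turn, ...]}. A call has 1 to 12 rows; each row shifts and turns the commanded pose from where the row before left it; what a row does not reach is not made up. A row lasts 1/10 s, in which the tool goes at most 50 mm and 8.59 degrees, less where a joint would pass 70% of its speed; a pose out of reach is approached as far as the arm can. A call with a number of a shift or a turn outside -1 to 1 is refused whole. A call with a gripper value outside its range is refused whole. "grip" is the closure, from 0 (fully open) to 1 (shut), set as the call begins (left out, the last holds). The fingers move at their own pace and stop on an object; "newtons" is the grip in N (left out, the last holds). Time passes only in rows, so rows that do not move let the fingers close. It gives the time, the measured TCP pose, the force, the opening and the grip force at its end, in the units of the state.
- read_state(): the state, without advancing time (a new reading comes with each control period).
- camera(name): name is "scene" or "side" or "wrist"; returns a dict with "image" (400x640x3 uint8, red, green, blue), "z_map" (400x640 float32, m along the optical axis (not along the pixel's ray), 0 where there is no reading), "mtx" (3x3 intrinsics, pixels), "dist" ([k1, k2, p1, p2, k3] as OpenCV has them; the pictures are not rectified), "view" (4x4, takes a point from world to camera coordinates). Camera axes: x right, y up, looking along -z (the intrinsics and any distortion apply to the point x, -y, -z); pixel columns grow to the right and rows downward; lengths in m; the calibration is good to about 2 mm. A picture is of the moment at which its call begins.
- close_job(): hands the job in; it is judged then, once.
The state is a dict: "time": time; "joint_positions": joint angles; "joint_vel": joint speeds; "joint_torque": joint torques, N m; "ee_pos": TCP position; "eef_rot": TCP orientation; "ft_force": force on the tool from outside, world axes, zero at the start; "torque": the same for the moment, N m; "width": finger opening in m; "grip_force": force on a finger pad.
Only numpy, scipy, OpenCV 4.12 (cv2) and the standard library are available. Lean on these libraries where they do the work, as an engineer would, in place of code of your own. Each camera call takes 0.05 s, during which the arm holds its last target. There are 200 camera calls.

### The job

Shift the small gear unit on the jeweller's bench from second into third gear: with the fingertips, push its lever forward out of the near left slot to the middle of the H-shaped gate, across to the right, then forward (towards the motor) into the third slot at the far right until it is fully home, and take the hand away. Push only, without forcing it against the gate; do not grip or pinch the lever, do not let it dip into the fourth slot at the near right, and leave the things standing around where they are.

Things in the scene. Friction and masses are not known exactly. Their poses are not given: they have to be found in the camera images.
- gear_unit: Fixed grey cast gear box, 140 (x) x 126 (y) x 66 mm high, on the bench, turned 0.1 to 0.7 rad to the right. Origin: centre of its underside. x points forward, to the far side, where a ribbed motor (top at 60 mm) sticks out to x = 116 mm; y points to its left; a spindle sticks out 25 mm at its right. Only the lever moves.
- gate_middle (a point): Middle of the H-shaped gate, 66 mm above the bench, on top of the steel plate (90 mm square); axes as the gear unit's. Left slot on y = +17 mm, right slot on y = -17 mm, both along x, 16 mm wide and 56 mm long, joined only at x = 0 by a 16 mm wide channel along y. Dimples mark the slot ends: one far left, two near left, three far right, four near right.
- lever_pivot (a point): Point about which the lever swings, 20 mm above the bench inside the gear unit, under the middle of the gate; axes as the gear unit's. In them the lever points along (sin fore, -sin cross * cos fore, cos cross * cos fore), with the two joint values below.
- third_slot (a point): Point on the plate's top in the third slot (far right), where the lever's rod stands when it is fully home.
- lever_cross (a joint): Swing of the lever to the gear unit's right about the x axis through the pivot: -0.38 fully left (line of the left slot), 0 in the middle of the cross channel, +0.38 fully right. Stops at +-0.385. Starts near -0.37.
- lever_fore (a joint): Swing of the lever forward about its own y axis through the pivot: -0.38 fully near, 0 level with the cross channel, +0.38 fully forward; stops at +-0.385. Starts in the near left slot, at -0.37 to -0.22. The lever crosses freely only within about 0.06 of 0. No spring: it stays where it is left; moving it takes about 1.5 N at mid-handle.
- handle_mid (a point): Middle of the lever's round wooden handle, on its axis, 110 mm from the pivot. The handle is 28 mm thick and runs from 70 to 145 mm from the pivot; below it is a bare 10 mm steel rod. It moves 40 mm each way.
- handle_top (a point): Top of the handle, on its axis, 145 mm from the pivot.
- grip_fl: Far left quarter of the wooden handle, felt separately so that a pinch is noticed; its origin is the lever's pivot, z along the lever.
- grip_fr: Far right quarter of the handle; origin at the pivot, z along the lever.
- grip_nl: Near left quarter of the handle; origin at the pivot, z along the lever.
- grip_nr: Near right quarter of the handle; origin at the pivot, z along the lever.
- borax_jar: Bystander: loose glass jar with brass lid, 49 mm across, 70 mm high, beside the unit. Origin: centre of the underside.
- doming_block: Bystander: loose brass doming block, 42 mm cube, beside the unit. Origin: centre of the underside.
- alcohol_lamp: Bystander: loose glass spirit lamp, 62 mm across, 72 mm high, beside the unit. Origin: centre of the underside.
- loupe: Bystander: loose black eye loupe, 30 mm across, 31 mm high, in front of the unit. Origin: centre of the underside.
- side_cutters: Bystander: loose side cutters, 54x105x11 mm, lying in front of the unit. Origin: centre of the underside.
- emery_stick: Bystander: loose wooden emery stick, 14x125x8 mm, lying to the right of the unit. Origin: centre of the underside.

How it is judged:
On the way:
1. the lever is across on the right side, still level with the cross channel (value of joint lever_cross above 0.25 rad and value of joint lever_fore between -0.15 and 0.15 rad).
At the end, for the whole second after the job is handed in: The lever rests in the third slot: lever_cross over 0.29 and lever_fore over 0.33 rad (stop at 0.385), both still (under 0.05 rad/s) (value of joint lever_cross between 0.29 and 0.42 rad and value of joint lever_fore between 0.33 and 0.42 rad and velocity of joint lever_cross between -0.05 and 0.05 rad/s and velocity of joint lever_fore between -0.05 and 0.05 rad/s); the robot touches nothing.
It fails at once if the lever is forced (over 40 N on a quarter of its handle) (contact force between the fingers and grip_fl above 40 N or contact force between the fingers and grip_fr above 40 N or contact force between the fingers and grip_nl above 40 N or contact force between the fingers and grip_nr above 40 N).
It fails at once if the lever's handle is pinched (pressed from opposite sides at once, over 1.5 N each) ((contact force between the fingers and grip_fl above 1.5 N and contact force between the fingers and grip_nr above 1.5 N) or (contact force between the fingers and grip_fr above 1.5 N and contact force between the fingers and grip_nl above 1.5 N)).
It fails at once if the lever goes into the fourth slot (near right) (value of joint lever_cross above 0.2 rad and value of joint lever_fore below -0.2 rad).
It fails at once if a bystander is moved by more than 20 mm or lifted (distance of any of borax_jar, doming_block, alcohol_lamp, loupe, side_cutters, emery_stick from where it was at the start of the episode above 0.02 m).
It also fails if it takes over 56 s, if anything falls off the work surface, if the arm or the gripper's body presses on something with over 40 N, if the wrist force passes 120 N, or if a joint passes its speed limit or range.

## Working session

There is one attempt and no reset: what is moved stays moved. The work goes in short steps, Python scripts to look and compute and a tool call to move; the robot and the scene stay as the last step left them, time stands still between calls to the robot, and variables do not carry over. Pictures are saved under pics/ and viewed, at most 10 in all, crops included, and the job is handed in when it is done.

Besides the shell and the picture viewer there is one more tool, called after "Request:" by a JSON object that holds its "op" and its "data", one argument or row to a line. step_arm: Moves the arm, as the interface text tells. Shifts and turns lie within -1 to 1; 1 stands for 25 mm of shift or 0.12 rad of turn. Its arguments: {"type":"object","properties":{"delta_pos":{"type":"array"},"turn":{"type":"array"},"grip":{"type":"number"},"newtons":{"type":"number"}},"required":["delta_pos","turn"]}

```bash
mkdir -p pics; ls; python3 - <<'E'
from bench import *
import cv2,numpy as np
s=read_state();print({k:np.round(v,3) for k,v in s.items()})
for n in["scene","side"]:
    c=camera(n);cv2.imwrite(f"pics/{n}0.png",c["image"][:,:,::-1]);print(n,c["mtx"],c["dist"],np.round(c["view"],3))
    np.savez(f"{n}0.npz",**c)
E
```

```text
pics
{'time': np.float64(0.0), 'joint_positions': array([ 1.196,  0.333, -0.065,  1.461,  0.022,  1.35 , -0.088]), 'joint_vel': array([ 0.002, -0.001,  0.001, -0.   , -0.   ,  0.002,  0.   ]), 'joint_torque': array([-0.0000e+00, -6.2325e+01,  2.5000e-02, -3.8989e+01, -6.1000e-02,
        4.0000e-02,  0.0000e+00]), 'ee_pos': array([ 0.215, -0.586,  0.222]), 'eef_rot': array([ 0.985,  0.175, -0.   , -0.001]), 'ft_force': array([ 0.719,  0.826, -0.55 ]), 'torque': array([-0.002,  0.003, -0.042]), 'grip_force': np.float64(0.0), 'width': np.float64(0.087)}
scene [[436.28289089   0.         320.77452597]
 [  0.         436.28289089 198.21481796]
 [  0.           0.           1.        ]] [-0.09403335  0.          0.          0.          0.        ] [[ 0.722 -0.692  0.001 -0.522]
 [ 0.376  0.394  0.838 -0.223]
 [-0.58  -0.605  0.545 -0.842]
 [ 0.     0.     0.     1.   ]]
side [[470.58147451   0.         318.73718615]
 [  0.         470.58147451 199.49585345]
 [  0.           0.           1.        ]] [-0.11552677  0.          0.          0.          0.        ] [[-0.959 -0.283  0.018  0.442]
 [ 0.137 -0.407  0.903 -0.254]
 [-0.248  0.869  0.429 -0.931]
 [ 0.     0.     0.     1.   ]]
```

View pics/scene0.png

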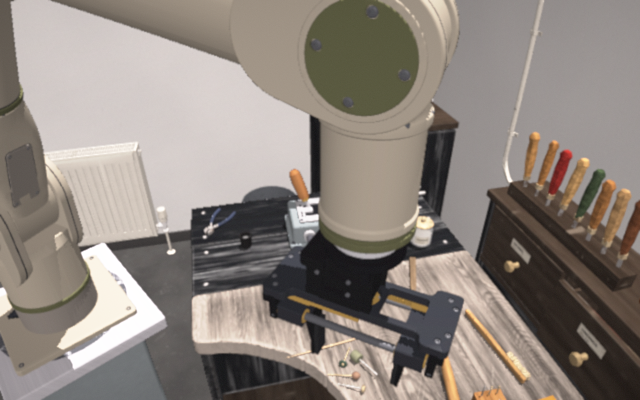

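View pics/side0.png

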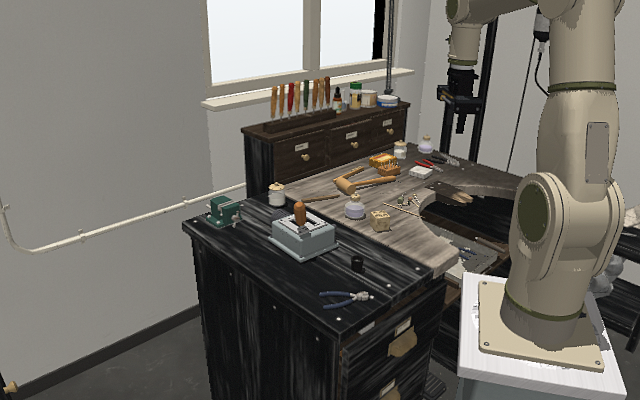

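The side view shows the gear unit at about (303,235), with the orange handle at (300,212). The motor is behind it, the loupe at (357,263) and the cutters at (345,298). In the scene view the arm hides most of the unit.

```bash
cat >h.py <<'E'
import cv2,numpy as np
def cloud(c):
    h,w=c["z_map"].shape
    u,v=np.meshgrid(np.arange(w),np.arange(h))
    p=cv2.undistortPoints(np.stack([u,v],-1).reshape(-1,1,2).astype(float),c["mtx"],c["dist"]).reshape(h,w,2)
    z=c["z_map"]
    P=np.stack([p[...,0]*z,-p[...,1]*z,-z],-1)
    V=np.asarray(c["view"]);return (P-V[:3,3])@V[:3,:3]
def project(c,X):
    V=np.asarray(c["view"]);q=np.atleast_2d(X)@V[:3,:3].T+V[:3,3]
    return cv2.projectPoints(q*[1,-1,-1],np.zeros(3),np.zeros(3),c["mtx"],c["dist"])[0].reshape(-1,2)
def handle(c,W):
    hsv=cv2.cvtColor(c["image"],cv2.COLOR_RGB2HSV)
    return (hsv[...,0]<16)&(hsv[...,1]>120)&(hsv[...,2]>60)&(c["z_map"]>0)&(W[...,2]>.06)&(W[...,2]<.2)
E
python3 - <<'E'
from h import *
c=dict(np.load("side0.npz"));W=cloud(c)
for p in [(300,212),(300,243),(357,263),(275,190),(354,205),(381,220),(228,208),(345,298),(320,198)]:print(p,W[p[1],p[0]].round(3))
roi=np.zeros(W.shape[:2],bool);roi[190:270,250:350]=1
m=roi&(abs(W[...,2]-.066)<.004)
r=cv2.minAreaRect(W[m][:,:2].astype(np.float32)*1000);print(m.sum(),r,cv2.boxPoints(r))
h=roi&handle(c,W);print(h.sum(),W[h].min(0),W[h].max(0),W[h].mean(0))
print("ztop hist",np.histogram(W[roi][:,2],bins=np.arange(0,.19,.01)))
i=c["image"][150:310,190:400,::-1];cv2.imwrite("pics/crop1.png",cv2.resize(i,None,fx=3.7,fy=3.7,interpolation=2))
c=dict(np.load("scene0.npz"));W=cloud(c)
h=handle(c,W);h[:,:270]=0;h[:,320:]=0;print(h.sum(),W[h].min(0),W[h].max(0),W[h].mean(0))
E
```

```text
(300, 212) [ 0.535 -0.09   0.128]
(300, 243) [ 0.532 -0.081  0.051]
(357, 263) [ 0.392 -0.074  0.027]
(275, 190) [ 0.696 -0.34   0.054]
(354, 205) [ 0.459 -0.341  0.041]
(381, 220) [ 0.372 -0.282  0.038]
(228, 208) [ 0.77  -0.184  0.057]
(345, 298) [0.394 0.028 0.001]
(320, 198) [ 0.581 -0.421  0.009]
478 ((561.9677124023438, -162.69992065429688), (97.69300079345703, 131.1427001953125), 54.2588996887207) [[ 480.21338 -164.04514]
 [ 586.6572  -240.64868]
 [ 643.72205 -161.3547 ]
 [ 537.2782   -84.75116]]
233 [ 0.52743445 -0.12609423  0.08102917] [ 0.55297904 -0.08426712  0.15111618] [ 0.53870195 -0.09807128  0.1215468 ]
ztop hist (array([2696,  527,  302,  322,  315,  521,  663,    5,   18,   30,   29,
         31,   38,   44,   54,    3,    0,    0]), array([0.  , 0.01, 0.02, 0.03, 0.04, 0.05, 0.06, 0.07, 0.08, 0.09, 0.1 ,
       0.11, 0.12, 0.13, 0.14, 0.15, 0.16, 0.17, 0.18]))
282 [ 0.52509719 -0.13898138  0.08466008] [ 0.55263608 -0.09390726  0.15298273] [ 0.53657908 -0.11966822  0.12058427]
```

View pics/crop1.png

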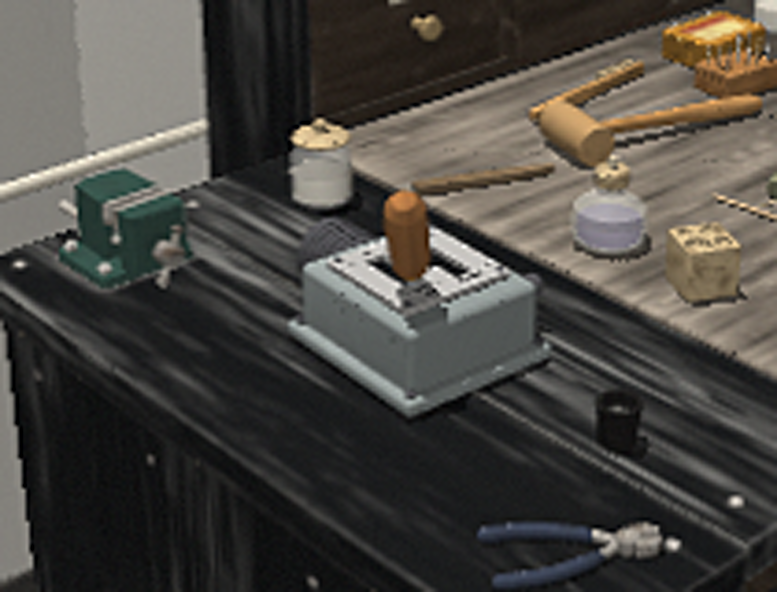

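The crop shows the white H-gate plate with the handle over its near-left slot. The jar is behind it, the lamp and block to its right, and the loupe and cutters in front. Next I measure the plate and the lever axis.

```bash
python3 - <<'E'
from h import *
c=dict(np.load("side0.npz"));W=cloud(c)
roi=np.zeros(W.shape[:2],bool);roi[205:245,270:340]=1
hsv=cv2.cvtColor(c["image"],cv2.COLOR_RGB2HSV)
for t in (170,190,205):
    m=roi&(abs(W[...,2]-.066)<.006)&(hsv[...,2]>t)&(hsv[...,1]<40)
    n,l,s,_=cv2.connectedComponentsWithStats(m.astype(np.uint8)); 
    k=1+s[1:,4].argmax();m=l==k
    print(t,m.sum(),np.median(W[m][:,2]),cv2.minAreaRect(W[m][:,:2].astype(np.float32)*1000))
# body: outer footprint edges, all pts above .01
roi[190:265,262:345]=1
m=roi&(W[...,2]>.012)&(W[...,2]<.068)&(hsv[...,2]>75)
n,l,s,_=cv2.connectedComponentsWithStats(m.astype(np.uint8));m=l==1+s[1:,4].argmax()
print(m.sum(),cv2.minAreaRect(W[m][:,:2].astype(np.float32)*1000))
# lever top, rough axis from both views: rays of mask centreline
for n in("side","scene"):
    c=dict(np.load(n+"0.npz"));W=cloud(c);h=handle(c,W)
    if n=="scene":h[:,:270]=0;h[:,320:]=0
    else:h[:,:280]=0;h[:,320:]=0;h[:195]=0;h[240:]=0
    v=-np.asarray(c["view"])[2,:3]; v=v/np.linalg.norm(v)
    V=np.asarray(c["view"]);cam=-V[:3,:3].T@V[:3,3]
    P=W[h]
    for a,b in((.085,.1),(.1,.12),(.12,.14),(.14,.16)):
        q=P[(P[:,2]>a)&(P[:,2]<b)];
        if len(q):print(n,a,q.mean(0).round(4),len(q))
    print("cam",cam.round(3))
E
```

```text
170 154 0.06591187044000266 ((524.4425659179688, -174.4928741455078), (47.12598419189453, 94.95418548583984), 15.641223907470703)
190 138 0.06602766959900491 ((524.4849243164062, -174.48098754882812), (47.03791809082031, 94.95418548583984), 15.641225814819336)
205 26 0.0658536696772708 ((525.9302978515625, -190.06146240234375), (10.741985321044922, 79.8203353881836), 49.59623718261719)
1949 ((562.4940185546875, -177.74053955078125), (152.09193420410156, 180.7269744873047), 56.87800216674805)
side 0.085 [ 0.5405 -0.1108  0.0926] 38
side 0.1 [ 0.5381 -0.1011  0.1101] 54
side 0.12 [ 0.5378 -0.0917  0.1303] 79
side 0.14 [ 0.539  -0.0933  0.1451] 55
cam [0.228 0.83  0.621]
scene 0.085 [ 0.5385 -0.1322  0.0935] 45
scene 0.1 [ 0.5373 -0.1257  0.1098] 87
scene 0.12 [ 0.5355 -0.1156  0.1298] 95
scene 0.14 [ 0.5358 -0.1065  0.145 ] 54
cam [-0.027 -0.783  0.646]
```

Request:
{"op": "step_arm", "data": {
  "delta_pos": [
    [0.5,1,0.1],
    [0.5,1,0.1],
    [0.5,1,0.1],
    [0.5,1,0.1],
    [0.5,1,0.1],
    [0.5,1,0.1],
    [0.5,1,0.1],
    [0.5,1,0.1],
    [0.5,1,0.1],
    [0.5,1,0.1],
    [0.5,1,0.1],
    [0.5,1,0.1]
  ],
  "turn": [0.4,0.4,0.4,0.4,0.4,0.4,0.4,0.4,0.4,0.4,0.5,0.5],
  "grip": 1,
  "newtons": 20
}}

```text
time: 1.3
ee_pos: [0.3664, -0.2846, 0.2528]
eef_rot: [0.888, 0.46, 0.0, 0.0]
ft_force: [-0.1, 1.0, 0.4]
width: 0.0028
grip_force: 0.0
```

```bash
python3 - <<'E'
from bench import *
from h import *
s=read_state();print({k:np.round(v,3) for k,v in s.items()})
for n in["scene","wrist"]:
    c=camera(n);np.savez(f"{n}1.npz",**c)
    if n=="wrist":print(c["mtx"],np.round(c["view"],3))
    im=c["image"][:,:,::-1]
    cv2.imwrite(f"pics/{n}1.png",im)
c=dict(np.load("scene1.npz"));W=cloud(c);print(project(c,[[.55,-.16,.066],[.54,-.11,.12]]))
a=np.load("scene1.npz")["image"][150:300,180:480,::-1];b=np.load("wrist1.npz")["image"][...,::-1]
cv2.imwrite("pics/both1.png",np.vstack([cv2.resize(a,(600,300),interpolation=2),cv2.resize(b,(480,300))if 0 else cv2.copyMakeBorder(cv2.resize(b,(480,300)),0,0,0,120,0)]))
E
```

```text
{'time': np.float64(1.3), 'joint_positions': array([ 0.926, -0.023, -0.356,  1.802, -0.008,  1.361, -0.041]), 'joint_vel': array([-0.269, -0.143, -0.286,  0.079, -0.055,  0.049,  0.061]), 'joint_torque': array([ 2.4560e+00, -3.5304e+01,  1.6210e+00, -3.8995e+01,  8.2000e-02,
        3.8000e-02, -1.3600e-01]), 'ee_pos': array([ 0.366, -0.285,  0.253]), 'eef_rot': array([0.888, 0.46 , 0.   , 0.   ]), 'ft_force': array([-0.07 ,  0.969,  0.433]), 'torque': array([ 0.   , -0.142,  0.014]), 'grip_force': np.float64(0.0), 'width': np.float64(0.003)}
[[327.14809064   0.         323.08816765]
 [  0.         327.14809064 201.41537935]
 [  0.           0.           1.        ]] [[ 0.822 -0.569 -0.    -0.462]
 [ 0.542  0.784 -0.302  0.065]
 [ 0.172  0.248  0.953 -0.416]
 [ 0.     0.     0.     1.   ]]
[[314.86313795 208.34368794]
 [297.03256259 182.29754041]]
```

View pics/both1.png

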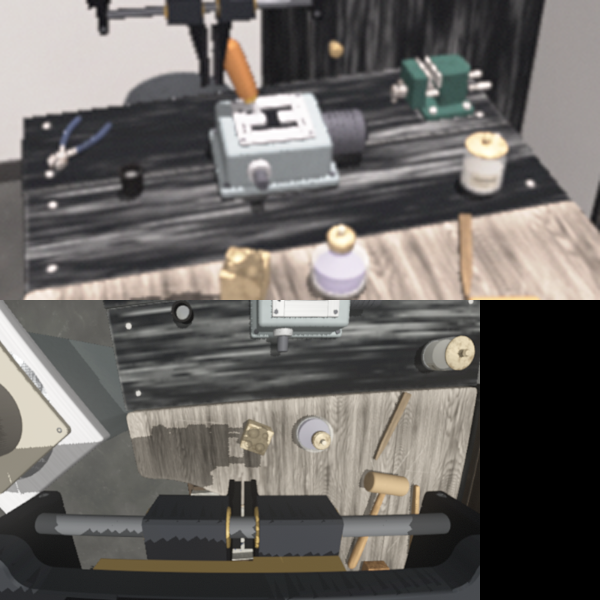

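Top half, scene view: the H plate is now fully visible (crop about (275,125), near image pixel (317,212)), with the handle at the near left. The lower half, from the wrist camera, shows the unit at the top edge and its long axis along image right.

```bash
python3 - <<'E'
from h import *
c=dict(np.load("scene1.npz"));W=cloud(c)
roi=np.zeros(W.shape[:2],bool);roi[185:245,270:370]=1
g=cv2.cvtColor(c["image"],cv2.COLOR_RGB2HSV)
def ray(uv,z):
    V=np.asarray(c["view"]);R=V[:3,:3];cam=-R.T@V[:3,3]
    p=cv2.undistortPoints(np.float64(uv).reshape(-1,1,2),c["mtx"],c["dist"]).reshape(-1,2)
    d=np.c_[p[:,0],-p[:,1],-np.ones(len(p))]@R
    return cam+d*((z-cam[2])/d[:,2])[:,None]
for t in(180,195,210,220):
    m=roi&(g[...,2]>t)&(g[...,1]<30)&(W[...,2]>.055)&(W[...,2]<.075)
    n,l,s,_=cv2.connectedComponentsWithStats(m.astype(np.uint8),connectivity=8);m=l==1+s[1:,4].argmax()
    v,u=np.nonzero(m);P=ray(np.c_[u,v],.066)[:,:2]
    r=cv2.minAreaRect((P*1000).astype(np.float32));print(t,m.sum(),r,np.median(W[m][:,2]),u.min(),u.max(),v.min(),v.max())
# body top rect
m=roi&(abs(W[...,2]-.066)<.004)
n,l,s,_=cv2.connectedComponentsWithStats(m.astype(np.uint8));m=l==1+s[1:,4].argmax()
print(m.sum(),cv2.minAreaRect((W[m][:,:2]*1000).astype(np.float32)))
h=handle(c,W);h[:,:270]=0;h[:,330:]=0;h[240:]=0
P=W[h];
for a,b in((.085,.1),(.1,.12),(.12,.14),(.14,.16)):
    q=P[(P[:,2]>a)&(P[:,2]<b)];print(a,q.mean(0).round(4),len(q))
i=c["image"][160:240,260:380,::-1];cv2.imwrite("pics/crop2.png",cv2.resize(i,None,fx=6,fy=6,interpolation=2))
E
```

```text
180 1118 ((543.364501953125, -170.12002563476562), (112.41866302490234, 119.32015991210938), 56.292457580566406) 0.064056218121114 290 345 197 227
195 1032 ((543.9054565429688, -169.4688720703125), (110.79994201660156, 117.56437683105469), 56.038394927978516) 0.06462016902207901 290 344 197 227
210 932 ((544.6144409179688, -169.24961853027344), (109.6554183959961, 116.66537475585938), 55.989662170410156) 0.06495757802573562 291 344 197 227
220 856 ((545.3045043945312, -169.05718994140625), (108.57334899902344, 115.76410675048828), 55.949058532714844) 0.065125200727044 291 344 197 226
709 ((548.662109375, -164.56951904296875), (98.68182373046875, 89.64749145507812), 56.196937561035156)
0.085 [ 0.5382 -0.132   0.094 ] 50
0.1 [ 0.5371 -0.1254  0.1104] 83
0.12 [ 0.5359 -0.1158  0.1293] 90
0.14 [ 0.5379 -0.1087  0.1448] 33
```

View pics/crop2.png

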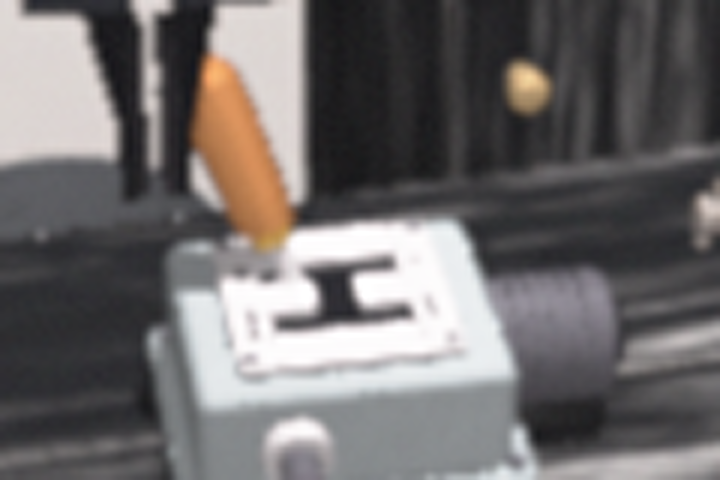

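The crop shows the H gate: cross-channel centre at (340,292), plate corners at (440,225), (467,352) and (240,372), and the lever leaning to the near left.

```bash
cat >>h.py <<'E'
def ray(c,uv,z):
    V=np.asarray(c["view"]);R=V[:3,:3];cam=-R.T@V[:3,3]
    p=cv2.undistortPoints(np.float64(uv).reshape(-1,1,2),c["mtx"],c["dist"]).reshape(-1,2)
    d=np.c_[p[:,0],-p[:,1],-np.ones(len(p))]@R
    return cam+d*((z-cam[2])/d[:,2])[:,None]
E
python3 - <<'E'
from h import *
c=dict(np.load("scene1.npz"));W=cloud(c)
px=np.array([[340,292],[440,225],[467,352],[240,372],[398,262],[413,311],[276,324]])/6-.4+[260,160]
print(ray(c,px,.066).round(4))
g=W[:,:,:]
yaw=-.593;R=np.array([[np.cos(yaw),-np.sin(yaw)],[np.sin(yaw),np.cos(yaw)]])
roi=np.zeros(W.shape[:2],bool);roi[185:245,270:370]=1
m=roi&(abs(W[...,2]-.066)<.005);q=(W[m][:,:2]-[.55,-.16])@R;print("top extents in unit frame",np.percentile(q,[0,1,99,100],axis=0).round(4))
for n in("side0","scene1"):
    c=dict(np.load(n+".npz"));W=cloud(c);h=handle(c,W);h[:,:270]=0;h[:,330:]=0;h[240:]=0;h[:180]*=(n!="side0")
    V=np.asarray(c["view"]);cam=-V[:3,:3].T@V[:3,3];P=W[h];out=[]
    for z in(.1,.11,.12,.13):
        q=P[abs(P[:,2]-z)<.006].mean(0);d=(q-cam);d[2]=0;d/=np.linalg.norm(d);out.append((q+d*.011)[:2])
    print(n,((np.array(out)-[.55,-.16])@R).round(4))
E
```

```text
[[ 0.5526 -0.1621  0.066 ]
 [ 0.6154 -0.1549  0.066 ]
 [ 0.5598 -0.2248  0.066 ]
 [ 0.4889 -0.1749  0.066 ]
 [ 0.5839 -0.1626  0.066 ]
 [ 0.5642 -0.1912  0.066 ]
 [ 0.5198 -0.1609  0.066 ]]
top extents in unit frame [[-0.058  -0.0558]
 [-0.0512 -0.0531]
 [ 0.0549  0.0427]
 [ 0.0719  0.0484]]
side0 [[-0.03    0.0319]
 [-0.0344  0.0359]
 [-0.0364  0.0397]
 [-0.0396  0.0442]]
scene1 [[-0.0257  0.0288]
 [-0.0287  0.0325]
 [-0.0331  0.0366]
 [-0.0349  0.0397]]
```

Request:
{"op": "step_arm", "data": {
  "delta_pos": [
    [0.52,0.87,0],
    [0.52,0.87,0],
    [0.52,0.87,0],
    [0.52,0.87,0],
    [0.52,0.87,0],
    [0.52,0.87,0],
    [0.52,0.87,0],
    [0.52,0.87,0],
    [0.52,0.87,0],
    [0.52,0.87,0],
    [0,0,-0.5],
    [0,0,0]
  ],
  "turn": [0,0,0,0,0,0,0,0,0,0,0,0]
}}

```text
time: 2.6
ee_pos: [0.4946, -0.0688, 0.2385]
eef_rot: [0.888, 0.459, -0.001, -0.001]
ft_force: [0.6, -0.8, -0.3]
width: 0.0002
grip_force: 0.0
```

Request:
{"op": "step_arm", "data": {
  "delta_pos": [
    [0,0,-0.6],
    [0,0,-0.6],
    [0,0,-0.6],
    [0,0,-0.6],
    [0,0,-0.6],
    [0,0,-0.6],
    [0,0,-0.6],
    [0,0,-0.6],
    [0,0,-0.3],
    [0,0,0],
    [0,0,0]
  ],
  "turn": [0,0,0,0,0,0,0,0,0,0,0]
}}

```text
time: 3.7
ee_pos: [0.4956, -0.0696, 0.1131]
eef_rot: [0.889, 0.458, 0.0, 0.0]
ft_force: [0.2, -0.4, 0.6]
width: 0.0004
grip_force: 0.0
```

```bash
cat >look.py <<'E'
from bench import *
from h import *
import sys
C=np.array([.552,-.163]);yaw=-.605
R=np.array([[np.cos(yaw),-np.sin(yaw)],[np.sin(yaw),np.cos(yaw)]])
def look(tag):
    s=read_state();print("t",s["time"],"ee",s["ee_pos"].round(4),"unit",((s["ee_pos"][:2]-C)@R).round(4),"F",s["ft_force"].round(1))
    for n in("side","scene"):
        c=camera(n);np.savez(n+"L.npz",**c);W=cloud(c);h=handle(c,W)
        u=(W[...,:2]-C)@R;h&=(abs(u)<.09).all(-1)
        V=np.asarray(c["view"]);cam=-V[:3,:3].T@V[:3,3];P=W[h];print(n,len(P),end=" ")
        for z in(.1,.115,.13,.145):
            q=P[abs(P[:,2]-z)<.006]
            if len(q)<5:continue
            q=q.mean(0);d=q-cam;d[2]=0;d/=np.linalg.norm(d);p=((q+d*.011)[:2]-C)@R
            print(z,p.round(4),"fore~%.2f cross~%.2f"%(np.arctan2(p[0],z-.02),np.arctan2(-p[1],z-.02)),end=" | ")
        print()
look(sys.argv[1])
E
python3 look.py a
```

```text
t 3.7 ee [ 0.4956 -0.0696  0.1131] unit [-0.0995  0.0447] F [ 0.2 -0.4  0.6]
side 228 0.1 [-0.0339  0.0324] fore~-0.40 cross~-0.38 | 0.115 [-0.04    0.0382] fore~-0.40 cross~-0.38 | 0.13 [-0.044   0.0442] fore~-0.38 cross~-0.38 | 0.145 [-0.0421  0.0437] fore~-0.32 cross~-0.34 | 
scene 275 0.1 [-0.0289  0.0296] fore~-0.35 cross~-0.35 | 0.115 [-0.0344  0.035 ] fore~-0.35 cross~-0.35 | 0.13 [-0.0399  0.0401] fore~-0.35 cross~-0.35 | 0.145 [-0.0449  0.0475] fore~-0.34 cross~-0.36 |
```

Request:
{"op": "step_arm", "data": {
  "delta_pos": [
    [0.23,-0.16,0],
    [0.23,-0.16,0],
    [0.23,-0.16,0],
    [0.23,-0.16,0],
    [0.23,-0.16,0],
    [0.23,-0.16,0],
    [0.23,-0.16,0],
    [0.23,-0.16,0],
    [0,0,0],
    [0,0,0]
  ],
  "turn": [0,0,0,0,0,0,0,0,0,0]
}}

```text
time: 4.8
ee_pos: [0.5413, -0.1015, 0.1123]
eef_rot: [0.889, 0.458, -0.0, -0.0]
ft_force: [-0.1, 0.3, 0.1]
width: 0.0006
grip_force: 0.0
```

```bash
python3 look.py b
```

```text
t 4.8 ee [ 0.5413 -0.1015  0.1123] unit [-0.0437  0.0445] F [-0.1  0.3  0.1]
side 139 0.1 [-0.0104  0.0375] fore~-0.13 cross~-0.44 | 0.115 [-0.0126  0.0461] fore~-0.13 cross~-0.45 | 0.13 [-0.0124  0.0503] fore~-0.11 cross~-0.43 | 0.145 [-0.0142  0.0525] fore~-0.11 cross~-0.40 | 
scene 298 0.1 [-0.0106  0.0305] fore~-0.13 cross~-0.36 | 0.115 [-0.0111  0.0359] fore~-0.12 cross~-0.36 | 0.13 [-0.0127  0.0416] fore~-0.11 cross~-0.36 | 0.145 [-0.0154  0.0482] fore~-0.12 cross~-0.37 |
```

Request:
{"op": "step_arm", "data": {
  "delta_pos": [
    [0.17,-0.12,0],
    [0.17,-0.12,0],
    [0.13,-0.09,0],
    [0,0,0],
    [0,0,0]
  ],
  "turn": [0,0,0,0,0]
}}

```text
time: 5.4
ee_pos: [0.5532, -0.1096, 0.1124]
eef_rot: [0.889, 0.458, -0.0, -0.0]
ft_force: [-0.1, -0.0, 0.0]
width: 0.0003
grip_force: 0.0
```

```bash
python3 look.py c
```

```text
t 5.4 ee [ 0.5532 -0.1096  0.1124] unit [-0.0294  0.0445] F [-0.1 -0.   0. ]
side 144 0.1 [-0.0019  0.0346] fore~-0.02 cross~-0.41 | 0.115 [-0.0021  0.0478] fore~-0.02 cross~-0.47 | 0.13 [-0.0014  0.0506] fore~-0.01 cross~-0.43 | 0.145 [-0.0008  0.0532] fore~-0.01 cross~-0.40 | 
scene 312 0.1 [-0.0018  0.031 ] fore~-0.02 cross~-0.37 | 0.115 [-0.0006  0.0361] fore~-0.01 cross~-0.36 | 0.13 [-0.0028  0.0417] fore~-0.03 cross~-0.36 | 0.145 [-0.0027  0.0483] fore~-0.02 cross~-0.37 |
```

Request:
{"op": "step_arm", "data": {
  "delta_pos": [
    [-0.5,0.34,0],
    [-0.5,0.34,0],
    [0.34,0.5,0],
    [0.34,0.5,0],
    [0.34,0.5,0],
    [0.34,0.5,0],
    [0.48,-0.33,0],
    [0.48,-0.33,0],
    [0.48,-0.33,0],
    [0.48,-0.33,0],
    [0,0,0],
    [0,0,0]
  ],
  "turn": [0,0,0,0,0,0,0,0,0,0,0,0]
}}

```text
time: 6.7
ee_pos: [0.61, -0.0748, 0.1122]
eef_rot: [0.889, 0.458, -0.0, -0.0]
ft_force: [-0.7, 0.5, 0.3]
width: 0.0007
grip_force: 0.0
```

```bash
python3 look.py d
```

```text
t 6.7 ee [ 0.61   -0.0748  0.1122] unit [-0.0025  0.1056] F [-0.7  0.5  0.3]
side 181 0.1 [-0.0039  0.0322] fore~-0.05 cross~-0.38 | 0.115 [-0.0033  0.0373] fore~-0.04 cross~-0.37 | 0.13 [-0.0043  0.0427] fore~-0.04 cross~-0.37 | 
scene 311 0.1 [-0.0013  0.0303] fore~-0.02 cross~-0.36 | 0.115 [-0.0008  0.0359] fore~-0.01 cross~-0.36 | 0.13 [-0.002   0.0415] fore~-0.02 cross~-0.36 | 0.145 [-0.0024  0.0482] fore~-0.02 cross~-0.37 |
```

Request:
{"op": "step_arm", "data": {
  "delta_pos": [
    [-0.18,-0.26,0],
    [-0.18,-0.26,0],
    [-0.18,-0.26,0],
    [-0.18,-0.26,0],
    [-0.18,-0.26,0],
    [-0.18,-0.26,0],
    [-0.18,-0.26,0],
    [-0.18,-0.26,0],
    [-0.18,-0.26,0],
    [-0.18,-0.26,0],
    [0,0,0],
    [0,0,0]
  ],
  "turn": [0,0,0,0,0,0,0,0,0,0,0,0]
}}

```text
time: 8.0
ee_pos: [0.5648, -0.1408, 0.1124]
eef_rot: [0.889, 0.458, -0.0, -0.0]
ft_force: [0.3, -0.0, -0.4]
width: 0.0003
grip_force: 0.0
```

```bash
python3 look.py e
```

```text
t 8.0 ee [ 0.5648 -0.1408  0.1124] unit [-0.0021  0.0255] F [ 0.3 -0.  -0.4]
side 147 0.1 [-0.0012  0.0005] fore~-0.01 cross~-0.01 | 0.115 [-0.0043 -0.0011] fore~-0.05 cross~0.01 | 0.13 [-0.0048 -0.0003] fore~-0.04 cross~0.00 | 
scene 302 0.1 [-0.0032 -0.0006] fore~-0.04 cross~0.01 | 0.115 [-0.0021 -0.0017] fore~-0.02 cross~0.02 | 0.13 [-0.0006 -0.0018] fore~-0.01 cross~0.02 | 0.145 [-0.0004 -0.0012] fore~-0.00 cross~0.01 |
```

Request:
{"op": "step_arm", "data": {
  "delta_pos": [
    [-0.14,-0.2,0],
    [-0.14,-0.2,0],
    [-0.14,-0.2,0],
    [-0.14,-0.2,0],
    [-0.14,-0.2,0],
    [-0.06,-0.08,0],
    [0,0,0],
    [0,0,0]
  ],
  "turn": [0,0,0,0,0,0,0,0]
}}

```text
time: 8.9
ee_pos: [0.546, -0.1677, 0.1125]
eef_rot: [0.889, 0.458, -0.0, 0.0]
ft_force: [0.7, 0.6, 0.2]
width: 0.0005
grip_force: 0.0
```

```bash
python3 look.py f
```

```text
t 8.9 ee [ 0.546  -0.1677  0.1125] unit [-0.0023 -0.0073] F [0.7 0.6 0.2]
side 188 0.1 [-0.0009 -0.0268] fore~-0.01 cross~0.32 | 0.115 [-0.0043 -0.0352] fore~-0.05 cross~0.35 | 0.13 [-0.0028 -0.0391] fore~-0.03 cross~0.34 | 0.145 [ 0.0064 -0.0363] fore~0.05 cross~0.28 | 
scene 253 0.1 [-0.0034 -0.0301] fore~-0.04 cross~0.36 | 0.115 [-0.0022 -0.0366] fore~-0.02 cross~0.37 | 0.13 [-0.0037 -0.0405] fore~-0.03 cross~0.35 | 0.145 [-0.0017 -0.0413] fore~-0.01 cross~0.32 |
```

Request:
{"op": "step_arm", "data": {
  "delta_pos": [
    [0.34,0.5,0],
    [0.34,0.5,0],
    [-0.48,0.33,0],
    [-0.48,0.33,0],
    [-0.48,0.33,0],
    [-0.48,0.33,0],
    [-0.29,-0.41,0],
    [-0.29,-0.41,0],
    [-0.29,-0.41,0],
    [-0.29,-0.41,0],
    [-0.29,-0.41,0],
    [0,0,0]
  ],
  "turn": [0,0,0,0,0,0,0,0,0,0,0,0]
}}

```text
time: 10.2
ee_pos: [0.4778, -0.163, 0.1124]
eef_rot: [0.89, 0.457, -0.0, 0.0]
ft_force: [-0.6, 0.2, -1.2]
width: 0.0006
grip_force: 0.0
```

```bash
python3 look.py g
```

```text
t 10.2 ee [ 0.4778 -0.163   0.1124] unit [-0.0611 -0.0422] F [-0.6  0.2 -1.2]
side 290 0.1 [-0.0005 -0.0265] fore~-0.01 cross~0.32 | 0.115 [-0.0006 -0.0323] fore~-0.01 cross~0.33 | 0.13 [-0.0012 -0.0375] fore~-0.01 cross~0.33 | 0.145 [-0.0008 -0.0429] fore~-0.01 cross~0.33 | 
scene 245 0.1 [-0.0031 -0.0309] fore~-0.04 cross~0.37 | 0.115 [-0.0015 -0.0367] fore~-0.02 cross~0.37 | 0.13 [-0.0031 -0.0405] fore~-0.03 cross~0.35 | 0.145 [-0.0019 -0.0435] fore~-0.01 cross~0.33 |
```

Request:
{"op": "step_arm", "data": {
  "delta_pos": [
    [0.23,-0.16,0],
    [0.23,-0.16,0],
    [0.23,-0.16,0],
    [0.23,-0.16,0],
    [0.17,-0.12,0],
    [0.17,-0.12,0],
    [0,0,0]
  ],
  "turn": [0,0,0,0,0,0,0]
}}

```text
time: 11.0
ee_pos: [0.5108, -0.183, 0.1125]
eef_rot: [0.889, 0.458, 0.0, -0.0]
ft_force: [1.5, 0.6, 0.4]
width: 0.0006
grip_force: 0.0
```

```bash
python3 look.py h
```

```text
t 11.0 ee [ 0.5108 -0.183   0.1125] unit [-0.0225 -0.0398] F [1.5 0.6 0.4]
side 201 0.1 [ 0.0026 -0.027 ] fore~0.03 cross~0.33 | 0.115 [ 0.0034 -0.0291] fore~0.04 cross~0.30 | 0.13 [ 0.0054 -0.0323] fore~0.05 cross~0.29 | 0.145 [ 0.007  -0.0366] fore~0.06 cross~0.29 | 
scene 258 0.1 [-0.0009 -0.0294] fore~-0.01 cross~0.35 | 0.115 [-0.0003 -0.036 ] fore~-0.00 cross~0.36 | 0.13 [ 0.0001 -0.04  ] fore~0.00 cross~0.35 | 0.145 [ 0.0029 -0.0432] fore~0.02 cross~0.33 |
```

Request:
{"op": "step_arm", "data": {
  "delta_pos": [
    [0.16,-0.12,0],
    [0.16,-0.12,0],
    [0.16,-0.12,0],
    [0,0,0]
  ],
  "turn": [0,0,0,0]
}}

```text
time: 11.5
ee_pos: [0.5228, -0.1922, 0.1125]
eef_rot: [0.889, 0.458, 0.0, 0.0]
ft_force: [-0.2, 0.4, 0.9]
width: 0.0002
grip_force: 0.1
```

```bash
python3 look.py i
```

```text
t 11.5 ee [ 0.5228 -0.1922  0.1125] unit [-0.0074 -0.0406] F [-0.2  0.4  0.9]
side 197 0.1 [ 0.0122 -0.0274] fore~0.15 cross~0.33 | 0.115 [ 0.0162 -0.0287] fore~0.17 cross~0.29 | 0.13 [ 0.0191 -0.0322] fore~0.17 cross~0.29 | 0.145 [ 0.023 -0.037] fore~0.18 cross~0.29 | 
scene 248 0.1 [ 0.0087 -0.0296] fore~0.11 cross~0.35 | 0.115 [ 0.0115 -0.0368] fore~0.12 cross~0.37 | 0.13 [ 0.0142 -0.0408] fore~0.13 cross~0.35 | 0.145 [ 0.0181 -0.0421] fore~0.14 cross~0.33 |
```

Request:
{"op": "step_arm", "data": {
  "delta_pos": [
    [0.16,-0.11,0],
    [0.16,-0.11,0],
    [0.16,-0.11,0],
    [0,0,0]
  ],
  "turn": [0,0,0,0]
}}

```text
time: 12.0
ee_pos: [0.5349, -0.2005, 0.1125]
eef_rot: [0.889, 0.458, 0.0, 0.0]
ft_force: [-0.7, 0.5, 0.3]
width: 0.0003
grip_force: 0.2
```

```bash
python3 look.py j
```

```text
t 12.0 ee [ 0.5349 -0.2005  0.1125] unit [ 0.0072 -0.0406] F [-0.7  0.5  0.3]
side 217 0.1 [ 0.0239 -0.0263] fore~0.29 cross~0.32 | 0.115 [ 0.0287 -0.0287] fore~0.29 cross~0.29 | 0.13 [ 0.0349 -0.0326] fore~0.31 cross~0.29 | 0.145 [ 0.0397 -0.0382] fore~0.31 cross~0.30 | 
scene 252 0.1 [ 0.0204 -0.0288] fore~0.25 cross~0.35 | 0.115 [ 0.0264 -0.0358] fore~0.27 cross~0.36 | 0.13 [ 0.0312 -0.0383] fore~0.28 cross~0.34 | 0.145 [ 0.0368 -0.0385] fore~0.29 cross~0.30 |
```

Request:
{"op": "step_arm", "data": {
  "delta_pos": [
    [0.1,-0.07,0],
    [0.1,-0.07,0],
    [0,0,0]
  ],
  "turn": [0,0,0]
}}

```text
time: 12.4
ee_pos: [0.5396, -0.2037, 0.1125]
eef_rot: [0.889, 0.458, 0.0, 0.0]
ft_force: [-1.4, -0.2, 0.7]
width: 0.0003
grip_force: 0.3
```

```bash
python3 look.py k
```

```text
t 12.4 ee [ 0.5396 -0.2037  0.1125] unit [ 0.013  -0.0405] F [-1.4 -0.2  0.7]
side 223 0.1 [ 0.029  -0.0268] fore~0.35 cross~0.32 | 0.115 [ 0.0348 -0.028 ] fore~0.35 cross~0.29 | 0.13 [ 0.042  -0.0319] fore~0.36 cross~0.28 | 0.145 [ 0.0478 -0.0377] fore~0.37 cross~0.29 | 
scene 256 0.1 [ 0.0248 -0.0281] fore~0.30 cross~0.34 | 0.115 [ 0.0337 -0.0365] fore~0.34 cross~0.37 | 0.13 [ 0.0379 -0.0386] fore~0.33 cross~0.34 | 0.145 [ 0.0436 -0.0366] fore~0.34 cross~0.28 |
```

Request:
{"op": "step_arm", "data": {
  "delta_pos": [
    [0.05,-0.03,0],
    [0.05,-0.03,0],
    [0,0,0]
  ],
  "turn": [0,0,0]
}}

```text
time: 12.8
ee_pos: [0.5419, -0.205, 0.1125]
eef_rot: [0.889, 0.458, -0.0, -0.0]
ft_force: [-1.6, 0.5, -1.5]
width: 0.0006
grip_force: 0.5
```

```bash
python3 look.py l
```

```text
t 12.8 ee [ 0.5419 -0.205   0.1125] unit [ 0.0156 -0.0403] F [-1.6  0.5 -1.5]
side 230 0.1 [ 0.031  -0.0254] fore~0.37 cross~0.31 | 0.115 [ 0.0368 -0.0289] fore~0.37 cross~0.30 | 0.13 [ 0.0425 -0.0322] fore~0.37 cross~0.28 | 0.145 [ 0.0507 -0.0381] fore~0.39 cross~0.30 | 
scene 254 0.1 [ 0.0272 -0.0284] fore~0.33 cross~0.34 | 0.115 [ 0.0345 -0.0362] fore~0.35 cross~0.36 | 0.13 [ 0.0409 -0.0373] fore~0.36 cross~0.33 | 0.145 [ 0.0468 -0.0364] fore~0.36 cross~0.28 |
```

Request:
{"op": "step_arm", "data": {
  "delta_pos": [
    [0.05,-0.03,0],
    [0,0,0]
  ],
  "turn": [0,0]
}}

```text
time: 13.1
ee_pos: [0.5433, -0.2058, 0.1126]
eef_rot: [0.889, 0.458, 0.0, 0.0]
ft_force: [-1.1, 0.8, 0.2]
width: 0.0004
grip_force: 0.5
```

Request:
{"op": "step_arm", "data": {
  "delta_pos": [
    [0.04,-0.03,0],
    [0,0,0]
  ],
  "turn": [0,0]
}}

```text
time: 13.3
ee_pos: [0.5441, -0.2064, 0.1125]
eef_rot: [0.889, 0.458, -0.0, -0.0]
ft_force: [-1.8, 0.9, 0.6]
width: 0.0006
grip_force: 0.9
```

```bash
python3 look.py m
```

```text
t 13.3 ee [ 0.5441 -0.2064  0.1125] unit [ 0.0182 -0.0402] F [-1.8  0.9  0.6]
side 224 0.1 [ 0.0325 -0.0257] fore~0.39 cross~0.31 | 0.115 [ 0.0388 -0.0281] fore~0.39 cross~0.29 | 0.13 [ 0.0464 -0.0318] fore~0.40 cross~0.28 | 0.145 [ 0.0515 -0.0378] fore~0.39 cross~0.29 | 
scene 257 0.1 [ 0.0294 -0.029 ] fore~0.35 cross~0.35 | 0.115 [ 0.0368 -0.0365] fore~0.37 cross~0.37 | 0.13 [ 0.0434 -0.0382] fore~0.38 cross~0.33 | 0.145 [ 0.0495 -0.0358] fore~0.38 cross~0.28 |
```

Request:
{"op": "step_arm", "data": {
  "delta_pos": [
    [0.04,-0.03,0],
    [0,0,0]
  ],
  "turn": [0,0]
}}

```text
time: 13.6
ee_pos: [0.5449, -0.2069, 0.1123]
eef_rot: [0.889, 0.458, -0.0, -0.0]
ft_force: [-3.0, 1.9, -0.5]
width: 0.0003
grip_force: 1.7
```

Request:
{"op": "step_arm", "data": {
  "delta_pos": [
    [0.03,-0.02,0],
    [0,0,0]
  ],
  "turn": [0,0]
}}

```text
time: 13.8
ee_pos: [0.5455, -0.2073, 0.1122]
eef_rot: [0.889, 0.458, -0.0, -0.001]
ft_force: [-4.3, 2.5, -0.4]
width: 0.0004
grip_force: 2.3
```

Request:
{"op": "step_arm", "data": {
  "delta_pos": [
    [-0.2,0.14,0],
    [-0.33,0.23,0],
    [-0.33,0.23,0],
    [-0.33,0.23,0],
    [-0.33,0.23,0],
    [0,0,0.8],
    [0,0,0.8],
    [0,0,0.8],
    [0,0,0.8],
    [0,0,0],
    [0,0,0]
  ],
  "turn": [0,0,0,0,0,0,0,0,0,0,0]
}}

```text
time: 14.9
ee_pos: [0.5076, -0.1811, 0.1926]
eef_rot: [0.889, 0.458, 0.0, 0.0]
ft_force: [-0.8, 0.5, 0.3]
width: 0.0004
grip_force: 0.0
```

```bash
python3 look.py n; python3 - <<'E'
import numpy as np,cv2
a=np.load("sceneL.npz")["image"][150:300,180:480,::-1];b=np.load("sideL.npz")["image"][170:320,190:490,::-1]
cv2.imwrite("pics/end.png",np.vstack([cv2.resize(x,(600,300),interpolation=2) for x in(a,b)]))
E
```

```text
t 14.9 ee [ 0.5076 -0.1811  0.1926] unit [-0.0262 -0.0401] F [-0.8  0.5  0.3]
side 277 0.1 [ 0.0329 -0.0263] fore~0.39 cross~0.32 | 0.115 [ 0.0388 -0.0306] fore~0.39 cross~0.31 | 0.13 [ 0.0456 -0.0363] fore~0.39 cross~0.32 | 0.145 [ 0.0523 -0.0421] fore~0.40 cross~0.32 | 
scene 278 0.1 [ 0.0282 -0.0273] fore~0.34 cross~0.33 | 0.115 [ 0.0367 -0.0335] fore~0.37 cross~0.34 | 0.13 [ 0.0436 -0.0369] fore~0.38 cross~0.32 | 0.145 [ 0.0496 -0.0354] fore~0.38 cross~0.28 |
```

View pics/end.png

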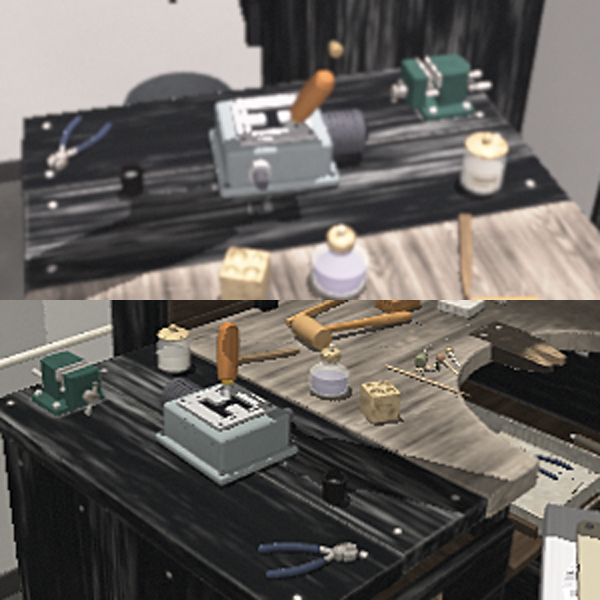

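The lever (scene crop (313,95), side crop (228,350)) leans far right. Fore is about 0.37 and cross about 0.33, the hand is clear, and the bystanders haven't moved.

```bash
python3 -c "
from bench import *
print(close_job())"
```

```text
the job is handed in; nothing more can be done
None
```

I shifted the lever from second to third by pushing only, with the fingers closed. It now rests fully forward in the third slot (lever_fore about 0.37, lever_cross about 0.33 from the cameras), the hand is clear, nothing else looks moved, and the job is handed in, though no verdict came back.

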